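# Clamp the beaker on the shaker

### The arm

A 6-joint arm with a two-finger parallel gripper is mounted at the origin on a cart in front of the work surface, level with it; the furniture and walls round the work are solid. World frame = base frame: x ahead of the robot, y to its left, z up, the work surface at z = 0. Lengths are in m, angles in rad, forces in N, time in s.
With the tool pointing down it reaches from about 0.375 to 0.9 m from the base axis. Payload 3.1 kg.
Tool frame: the origin (TCP) lies on the centre line of the jaws, within the pads' length; the fingertips stand 11 mm ahead of it and the grasp point (between the pads) lies 8 mm behind it; x points along the fingers, y is the direction in which the jaws open and shut, and the axes are right-handed (so a half turn about x gives the same grasp; the last joint's range is limited). The gripper opens to 87 mm and grips with 3 to 60 N. Pads are 19 mm wide; open, the fingers measure 117 mm over their backs; the gripper's body (75 mm by 190 mm) begins 51 mm behind the grasp point.
Start: joints at [1.062, 0.527, 1.433, -0, 1.181, -0.178], TCP at [0.202, 0.591, 0.234] pointing down, gripper open.
Joint ranges: [-3.08, 3.08], [-0.75, 2.2], [0.22, 2.44], [-1.43, 4.57], [0, 2.65], [-2.85, 2.85]. Speed limits (rad/s): [2.79, 2.79, 3.14, 3.14, 3.14, 3.14].

### API

Orientations are given as a unit quaternion [x, y, z, w].
In Python, from rig import robot, camera, camera_info gives the robot as it stands.
- The arm moves only by the shell command python3 -m inch 'ROWS' [FORCE]. ROWS is JSON, a list that holds one entry, the list of rows, each a list of 5 numbers: the shift along the tool's x, y, z in cm, then the turn about the tool's x in rad, then the opening, from 0 (shut) to 1 (fully open). A call has 1 to 8 rows; each row shifts and turns the pose as measured when the row begins, along the tool's axes as they then stand; what a row does not reach is not made up. A row lasts 1/12 s, in which the tool goes at most 41.7 mm and 7.16 degrees, less where a joint would pass 70% of its speed; a pose out of reach is approached as far as the arm can. A call with a gripper value outside its range is refused whole. The fingers move at their own pace and stop on an object; FORCE is the grip in N (left out, the last holds). Time passes only in rows, so rows that do not move let the fingers close. It gives the time, the measured TCP pose, the force and the opening at its end, in the units of the state.
- robot.get_obs(): the state, without advancing time (a new reading comes with each control period).
- camera(name): name is "scene" or "top"; returns the picture (384x512x3 uint8, red, green, blue); there is no depth.
- camera_info(name): a dict with "camera_matrix" (3x3 intrinsics, pixels), "rvec" (rotation vector, rad) and "tvec" (3), from world to camera coordinates, as OpenCV has them. Camera axes: x right, y down, z forward; pixel columns grow to the right and rows downward; lengths in m; the calibration is good to about 2 mm. A picture is of the moment at which its call begins. camera_info takes no time and is no camera call.
- robot.hand_in(): hands the job in, once; it reports no verdict.
The state is a dict: "time": time; "q": joint angles; "joint_velocities": joint speeds; "joint_torque": joint torques, N m; "position": TCP position; "tool_rot": TCP orientation; "ft_force": force on the tool from outside, world axes, zero at the start; "moment": the same for the moment, N m; "grip_width": finger opening in m.
Only numpy, scipy, OpenCV 4.12 (cv2) and the standard library are available. Lean on these libraries where they do the work, as an engineer would, in place of code of your own. Each camera call takes 0.05 s, during which the arm holds its last target. There are 200 camera calls.

### The job

The beaker stands loose on one side of the shaker's centre fence. Slide the clamp bar on the beaker's side up against it, so that the beaker stands snug between bar and fence, and then lock that bar by turning its wing knob clockwise (seen from above) until it stops. Leave the beaker standing, and leave the bar and knob on the petri dish's side alone.

Things in the scene. Friction and masses are not known exactly. Their poses are not given: they have to be found in the camera images.
- shaker: White orbital shaker, fixed; origin centre of underside, x to its back, y to its left, z up. Platform 220 (x) x 320 mm, mat top z = 90. Centre fence at y = 0: 12 thick, 130 long in x, 36 over the mat. Each side has a clamp bar parallel to it (steel rod, 16 diameter, axis 23 over the mat) sliding in y on 30 x 36 mm carriages, tops z = 123. Rod axis starts at |y| 95-125, can go to 35; slides with about 2 N.
- left_knob (a point): Black wing knob on the front carriage of the bar on the left (+y): slides the bar and clamps it. Origin mid-wing on its vertical axis, same y as the rod, z 159 mm, 85 in front of shaker origin. x along the wing: 50 long, 12 thick, 28 high, 22 clear over the carriage. Loose: wing along shaker x (starts 0-0.25 rad clockwise of it); tight: stop at 1.4 rad clockwise. About 0.1 N m; stays where left.
- right_knob (a point): The same wing knob of the bar on the shaker's right (-y) side; origin, axes, sizes and turning sense as for left_knob. A tightened knob brakes its bar on the rail.
- beaker_mid (a point): Small loose glass beaker, 50 mm diameter, 68 high, about 50 g, standing on the mat left or right of the fence, 7 to 15 mm clear of it (a flat 59 mm petri dish lies on the other side). Origin: its centre, half-way up; z up. When it is snug between fence and rod, the rod axis, and so the knob, is 63 to 64 mm from the fence's centre plane.
Not all that is in view belongs to the job. Leave any blue or purple look-alike of the part that bears beaker_mid alone.

How it is judged:
By the outcome, as a careful person would: the job done as asked, in the order asked, and still so for the second after the job is handed in, with the robot touching nothing.
It also fails if it takes over 35 s, if anything falls off the work surface, if the arm or the gripper's body presses on something with over 40 N, if the wrist force passes 120 N, or if a joint passes its speed limit or range.

## Working session

There is one attempt and no reset: what is moved stays moved. The work goes in short steps, Python scripts to look and compute and a shell command to move; the robot and the scene stay as the last step left them, time stands still between calls to the robot, and variables do not carry over. Pictures are saved under pics/ and viewed, about 8 in all and at most 12, crops included, and the job is handed in when it is done.

```bash
mkdir -p pics; ls
python3 - <<'E'
from rig import robot,camera,camera_info
import cv2,numpy as np
for n in("scene","top"):
    cv2.imwrite(f"pics/{n}0.png",camera(n)[:,:,::-1]); i=camera_info(n);R=cv2.Rodrigues(np.array(i["rvec"],float))[0]
    print(n,np.round(i["camera_matrix"],1).tolist(),(-R.T@np.array(i["tvec"]).ravel()).round(3),R.round(2).tolist())
print(robot.get_obs())
E
```

```text
pics
scene [[405.6, 0.0, 253.6], [0.0, 405.6, 193.1], [0.0, 0.0, 1.0]] [-0.108 -0.539  0.558] [[0.57, -0.82, 0.02], [-0.41, -0.31, -0.86], [0.71, 0.48, -0.52]]
top [[362.1, 0.0, 248.2], [0.0, 362.1, 191.8], [0.0, 0.0, 1.0]] [ 0.352 -0.149  0.992] [[-0.01, -1.0, 0.01], [-0.99, 0.01, -0.17], [0.17, -0.01, -0.99]]
{'time': 0.1, 'q': array([ 1.06252562e+00,  5.28400789e-01,  1.43372059e+00, -7.86679852e-06,
        1.18137564e+00, -1.78508779e-01]), 'joint_velocities': array([-1.28705964e-03, -3.02144705e-03, -1.89842599e-03,  1.36349709e-03,
        9.34022010e-05, -1.22798533e-03]), 'joint_torque': array([-2.32230750e-04, -4.40984452e+01, -1.77151090e+01,  6.34638243e-02,
        5.34430076e-02, -5.15366310e-05]), 'position': array([0.2020669 , 0.59079574, 0.23266954]), 'tool_rot': array([ 0.11542496,  0.69774105, -0.11669467,  0.69729252]), 'ft_force': array([-0.63575499,  0.61032581, -0.50925958]), 'moment': array([ 0.05740041,  0.02491765, -0.03522589]), 'grip_width': 0.08706834270717376}
```

View pics/top0.png

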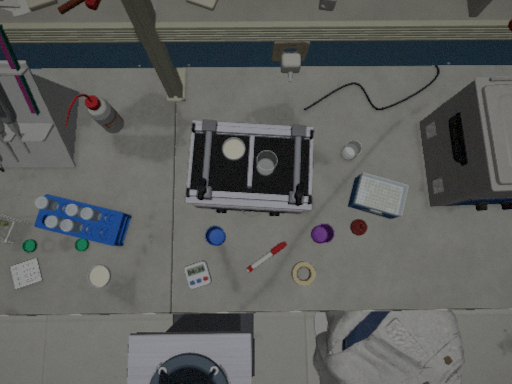

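View pics/scene0.png

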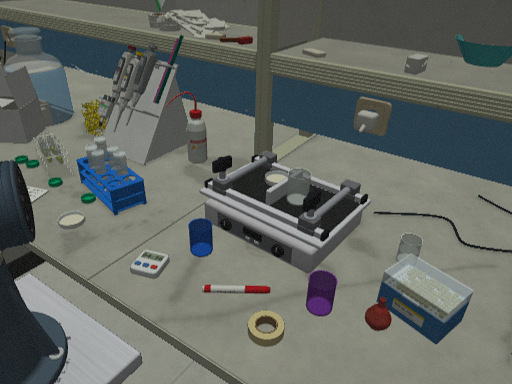

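The top view shows the shaker at (250,165), the petri dish at (233,148) on its left (+y), and the beaker at (266,163) on its right (-y). The bar to move is the right one, near column 297. Next I'll zoom in.

Run:
```python
import cv2,numpy as np
a=cv2.imread("pics/top0.png")[110:220,180:325];b=cv2.imread("pics/scene0.png")[145:270,195:375]
a=cv2.resize(a,None,fx=4,fy=4,interpolation=cv2.INTER_CUBIC);b=cv2.resize(b,None,fx=4,fy=4,interpolation=cv2.INTER_CUBIC)
cv2.imwrite("pics/c1.png",a);cv2.imwrite("pics/c2.png",b)
```

```text
(no output)
```

View pics/c1.png

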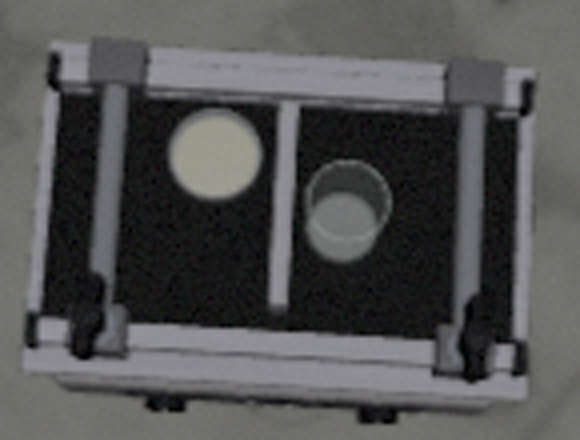

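View pics/c2.png

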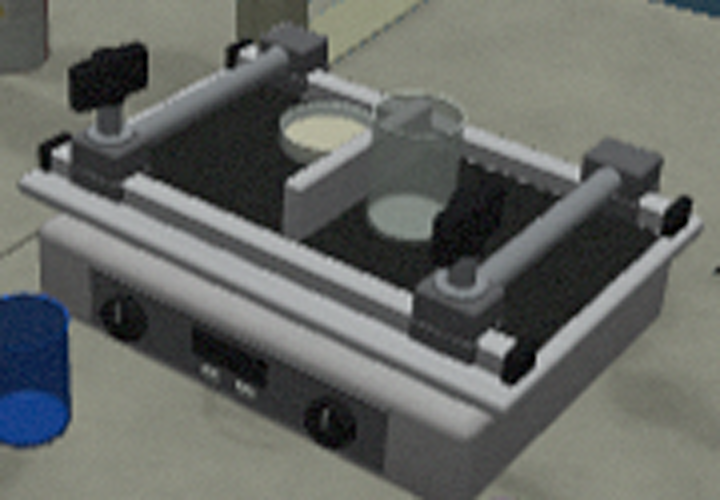

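Top crop: right knob centre is about (474,338), fence top runs (289,102) to (278,307), and the beaker rim is about (349,198). Scene crop: right knob is about (467,222). Next I'll cast rays.

```bash
cat > h.py <<'E'
import cv2,numpy as np
from rig import robot,camera,camera_info
from scipy.spatial.transform import Rotation as Ro
def ray(n,p):
    i=camera_info(n);R=cv2.Rodrigues(np.array(i["rvec"],float))[0];t=np.array(i["tvec"],float).ravel()
    d=R.T@np.linalg.inv(i["camera_matrix"])@np.array([*p,1.]);return -R.T@t,d/np.linalg.norm(d)
def plane(n,p,z):
    o,d=ray(n,p);return o+d*(z-o[2])/d[2]
def tri(p,q):
    o,d=ray("top",p);a,b=ray("scene",q)
    s=np.linalg.lstsq(np.c_[d,-b],a-o,rcond=None)[0];u,v=o+s[0]*d,a+s[1]*b
    return (u+v)/2,np.linalg.norm(u-v)
T=lambda x,y:(180+x/4-.375,110+y/4-.375)
S=lambda x,y:(195+x/4-.375,145+y/4-.375)
E
python3 - <<'E'
from h import *
np.set_printoptions(precision=4,suppress=True)
k=plane("top",T(474,338),.159);kl=plane("top",T(88,317),.159)
print("knobR",k,plane("scene",S(467,222),.159),tri(T(474,338),S(467,222)))
print("knobL",kl,plane("scene",S(109,76),.159))
e1,e2=plane("top",T(478,300),.165),plane("top",T(472,378),.165);print("wing",e1,e2)
f1,f2=plane("top",T(289,102),.126),plane("top",T(278,307),.126)
u=f1-f2;L=np.linalg.norm(u);yaw=np.arctan2(u[1],u[0]);print("fence",f1,f2,L,yaw)
for a,b,z in(((52,42),(535,72),.09),((25,372),(525,398),.09),((118,60),(475,82),.123)):
    v=plane("top",T(*a),z)-plane("top",T(*b),z);print("yaw",np.arctan2(-v[0],v[1]),np.linalg.norm(v))
v=plane("top",T(117,90),.121)-plane("top",T(102,270),.121);print(np.arctan2(v[1],v[0]))
v=plane("top",T(476,105),.121)-plane("top",T(466,290),.121);print(np.arctan2(v[1],v[0]))
c=(f1+f2)/2
n=np.array([-np.sin(yaw),np.cos(yaw)])
print("c",c,"knob off",(k-c)[:2]@n,(kl-c)[:2]@n,"along",(k-c)[:2]@[np.cos(yaw),np.sin(yaw)])
print("beaker",plane("top",T(349,198),.158),((plane("top",T(349,198),.158)-c)[:2]@n))
E
```

```text
knobR [ 0.4894 -0.2723  0.159 ] [ 0.4856 -0.2732  0.159 ] (array([ 0.4894, -0.2721,  0.1568]), np.float64(0.0012641745268462679))
knobL [ 0.5045 -0.0472  0.159 ] [ 0.5019 -0.0483  0.159 ]
wing [ 0.5108 -0.2746  0.165 ] [ 0.4651 -0.2694  0.165 ]
fence [ 0.6455 -0.1672  0.126 ] [ 0.5154 -0.1586  0.126 ] 0.1303423125493696 -0.06606291182425127
yaw -0.07571643720848589 0.3162225250915789
yaw -0.06448683805015953 0.314326153606613
yaw -0.07516148022088681 0.22477909129559787
-0.07394456806836261
-0.08856690134122938
c [ 0.5804 -0.1629  0.126 ] knob off -0.11521976226770636 0.1104553091848833 along -0.08360526153853488
beaker [ 0.5747 -0.2013  0.158 ] -0.03867739092543502
```

```bash
cat >> h.py <<'E'
def to(p,wing=None):
    "shift (cm, tool axes) to world p and turn to bring jaw (tool y) perpendicular to wing yaw"
    o=robot.get_obs();M=Ro.from_quat(o["tool_rot"]).as_matrix();y=M[:,1]
    print("pos",o["position"].round(4),"t",o["time"],"q",o["q"].round(2),"y-yaw",np.arctan2(y[1],y[0]).round(3),"xax",M[:,0].round(3),"F",o["ft_force"].round(1),"M",o["moment"].round(2),"w",o["grip_width"].round(4))
    print("shift cm",(M.T@(np.array(p)-o["position"])*100).round(2))
    if wing is not None:
        d=(np.arctan2(y[1],y[0])-(wing+np.pi/2)+np.pi/2)%np.pi-np.pi/2;print("turn",d.round(3))
E
python3 -c "
from h import *
to([.487,-.2725,.234],-.11)"
```

```text
Traceback (most recent call last):
  File "h.py", line 18, in to
    print("pos",o["position"].round(4),"t",o["time"],"q",o["q"].round(2),"y-yaw",np.arctan2(y[1],y[0]).round(3),"xax",M[:,0].round(3),"F",o["ft_force"].round(1),"M",o["moment"].round(2),"w",o["grip_width"].round(4))
                                                                                                                                                                                              ^^^^^^^^^^^^^^^^^^^^^
AttributeError: 'float' object has no attribute 'round'
```

```bash
sed -i 's/o\["grip_width"\].round(4)/round(o["grip_width"],4)/' h.py; python3 -c "
from h import *
to([.487,-.2725,.234],-.11)"
```

```text
pos [0.2021 0.5908 0.2327] t 0.1 q [ 1.06  0.53  1.43 -0.    1.18 -0.18] y-yaw 1.241 xax [-0.001 -0.002 -1.   ] F [-0.6  0.6 -0.5] M [ 0.06  0.02 -0.04] w 0.0871
shift cm [-2.000e-02 -7.245e+01  5.491e+01]
turn -0.22
```

```bash
python3 -m inch '[[[-0.5,-2.5,2.5,0,1],[-0.5,-2.5,2.5,0,1],[-0.5,-2.5,2.5,0,1],[-0.5,-2.5,2.5,0,1],[-0.5,-2.5,2.5,0,1],[-0.5,-2.5,2.5,0,1],[-0.5,-3,2.5,0,1],[-0.5,-3,2.5,0,1]]]'; python3 -c "
from h import *
to([.487,-.2725,.234],-.11)"
```

```text
time: 0.77
position: [0.3237, 0.3229, 0.2686]
tool_rot: [0.11, 0.7, -0.113, 0.696]
ft_force: [1.1, 0.2, -0.3]
grip_width: 0.087
pos [0.3237 0.3229 0.2686] t 0.7667 q [ 0.54  0.26  1.79 -0.    1.1  -0.72] y-yaw 1.255 xax [-0.006 -0.004 -1.   ] F [ 1.1  0.2 -0.3] M [ 0.02 -0.04  0.03] w 0.087
shift cm [  3.58 -51.5   34.03]
turn -0.206
```

```bash
python3 -m inch '[[[0,-3.4,2.2,0,1],[0,-3.4,2.2,0,1],[0,-3.4,2.2,0,1],[0,-3.4,2.2,0,1],[0,-3.4,2.2,0,1],[0,-3.4,2.2,0,1],[0,-3.4,2.2,0,1],[0,-3.4,2.2,0,1]]]';python3 -m inch '[[[0,-3.4,2.2,0,0.8],[0,-3.4,2.2,0,0.6],[0,-3.4,2.2,0,0.6],[0,-3.4,2.2,0,0.6],[0,-3.4,2.2,0,0.6],[0,-3.0,2.2,-0.1,0.6],[0,0,0,-0.1,0.6]]]'; python3 -c "
from h import *
to([.487,-.2725,.234],-.11)"
```

```text
time: 1.43
position: [0.4066, -0.0001, 0.27]
tool_rot: [0.109, 0.699, -0.111, 0.698]
ft_force: [1.0, 0.4, -0.1]
grip_width: 0.0869
time: 2.02
position: [0.4702, -0.2479, 0.2689]
tool_rot: [0.039, 0.706, -0.043, 0.706]
ft_force: [0.8, -0.2, 0.6]
grip_width: 0.0542
pos [ 0.4702 -0.2479  0.2689] t 2.0167 q [-0.69  0.36  1.63 -0.    1.16 -2.15] y-yaw 1.454 xax [-0.    -0.005 -1.   ] F [ 0.8 -0.2  0.6] M [ 0.02 -0.05  0.02] w 0.0542
shift cm [ 3.5  -2.23  1.95]
turn -0.007
```

```bash
python3 -m inch '[[[1,-1.2,1,0,0.6],[1,-1.1,1,0,0.6],[1,0,0,0,0.6],[0,0,0,0,0.6]]]'; python3 -c "
from h import *
to([.487,-.2725,.160],-.11)
a=camera('top')[150:240,230:350,::-1];b=camera('scene')[130:250,230:390,::-1]
a=cv2.resize(a,None,fx=4,fy=4,interpolation=2);b=cv2.resize(b,(480,360),interpolation=2)
cv2.imwrite('pics/d.png',np.vstack([a,b]))"
```

```text
time: 2.35
position: [0.487, -0.2777, 0.236]
tool_rot: [0.041, 0.707, -0.043, 0.705]
ft_force: [-0.8, 0.8, -0.0]
grip_width: 0.0526
pos [ 0.487  -0.2777  0.236 ] t 2.35 q [-0.72  0.44  1.59 -0.    1.11 -2.17] y-yaw 1.452 xax [-0.002 -0.003 -1.   ] F [-0.8  0.8 -0. ] M [0.11 0.02 0.04] w 0.0526
shift cm [ 7.6   0.54 -0.05]
turn -0.009
```

View pics/d.png

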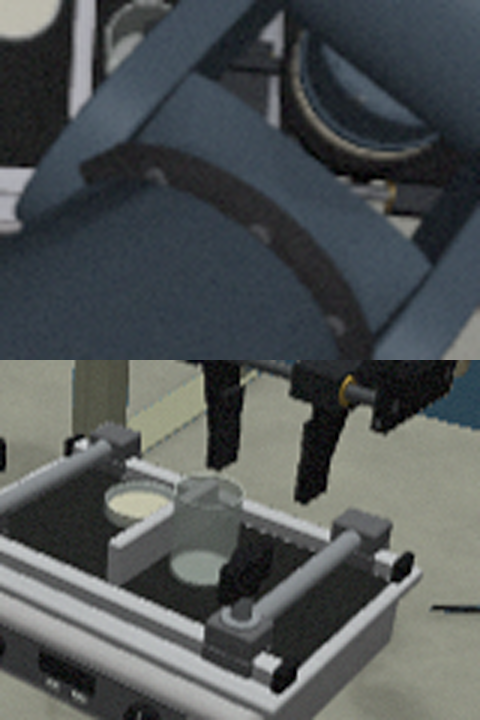

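The scene view shows the fingers straddling the knob from above, about 55 mm apart, with the beaker still standing. I'll go down to it.

```bash
python3 -m inch '[[[2,0.3,0,0,0.6],[2,0.2,0,0,0.6],[2,0,0,0,0.6],[1.3,0,0,0,0.6],[0.2,0,0,0,0.6],[0,0,0,0,0.6]]]'; python3 -c "
from h import *
to([.487,-.2725,.160],-.11)
b=camera('scene')[150:240,270:390,::-1]
b=cv2.resize(b,None,fx=5,fy=5,interpolation=2)
cv2.imwrite('pics/e.png',b)"
```

```text
time: 2.95
position: [0.4886, -0.2681, 0.1657]
tool_rot: [0.037, 0.704, -0.043, 0.708]
ft_force: [0.3, 0.3, -0.1]
grip_width: 0.0521
pos [ 0.4886 -0.2681  0.1657] t 2.95 q [-0.7   0.52  1.68 -0.    0.93 -2.16] y-yaw 1.458 xax [ 0.005 -0.009 -1.   ] F [ 0.3  0.3 -0.1] M [-0.02 -0.    0.04] w 0.0521
shift cm [ 0.58 -0.45 -0.11]
turn -0.003
```

View pics/e.png

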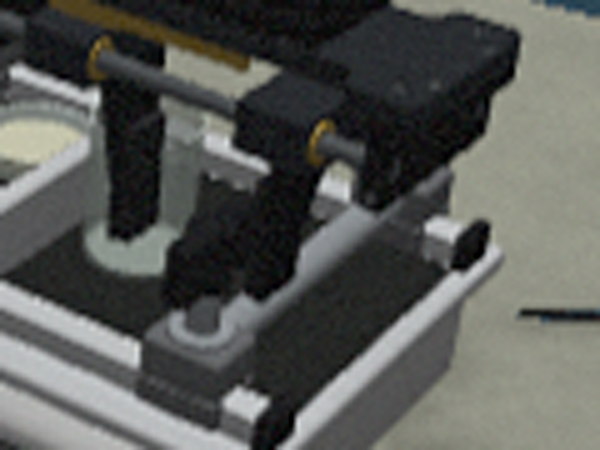

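The fingers straddle the wing, with its right face nearer the right finger. I'll shift y by -0.4 cm, lower 0.5 cm and close.

```bash
python3 -m inch '[[[0.3,-0.4,0,0,0.5],[0.2,0,0,0,0.4],[0,0,0,0,0.3],[0,0,0,0,0.2],[0,0,0,0,0.05],[0,0,0,0,0.05],[0,0,0,0,0.05],[0,0,0,0,0.05]]]' 10; python3 -c "
from h import *
to([.487,-.2725,.160],-.11)"
```

```text
time: 3.67
position: [0.4904, -0.2738, 0.1658]
tool_rot: [0.035, 0.701, -0.044, 0.711]
ft_force: [0.4, 0.3, -0.7]
grip_width: 0.0123
pos [ 0.4904 -0.2738  0.1658] t 3.6667 q [-0.71  0.53  1.67 -0.    0.92 -2.16] y-yaw 1.459 xax [ 0.013 -0.015 -1.   ] F [ 0.4  0.3 -0.7] M [ 0.09 -0.1   0.11] w 0.0123
shift cm [ 0.58  0.1  -0.36]
turn -0.002
```

Gripped: the width reads 12.3 mm, which matches the wing. I'll slide about 4 cm first.

```bash
python3 -m inch '[[[0.1,0,0,0,0.05],[0,0.7,-0.03,0,0.05],[0,0.8,-0.03,0,0.05],[0,0.8,-0.03,0,0.05],[0,0.8,-0.03,0,0.05],[0,0.6,-0.03,0,0.05],[0,0,0,0,0.05]]]' 25; python3 -c "
from h import *
to([.487,-.2725,.160],-.11)
o=robot.get_obs()['position'];print(((o-[.5804,-.1629,0])[:2]@[.072,.9974]))"
```

```text
time: 4.25
position: [0.4931, -0.2355, 0.1658]
tool_rot: [0.033, 0.701, -0.046, 0.711]
ft_force: [-0.4, -1.0, -0.2]
grip_width: 0.012
pos [ 0.4931 -0.2355  0.1658] t 4.25 q [-0.65  0.51  1.71 -0.01  0.9  -2.1 ] y-yaw 1.459 xax [ 0.013 -0.018 -1.   ] F [-0.4 -1.  -0.2] M [0.04 0.09 0.03] w 0.012
shift cm [ 0.64 -3.73 -0.2 ]
turn -0.001
-0.07873947078755937
```

```bash
python3 -m inch '[[[0,0.6,-0.02,0,0.05],[0,0.5,-0.02,0,0.05],[0,0,0,0,0.05]]]'; python3 -c "
from h import *
to([.487,-.2725,.160],-.11)
o=robot.get_obs()['position'];print(((o-[.5804,-.1629,0])[:2]@[.072,.9974]))
b=camera('scene')[140:240,240:370,::-1]
b=cv2.resize(b,None,fx=5,fy=5,interpolation=2)
cv2.imwrite('pics/f.png',b)"
```

```text
time: 4.5
position: [0.494, -0.223, 0.1658]
tool_rot: [0.033, 0.701, -0.045, 0.711]
ft_force: [-0.7, -0.9, 1.1]
grip_width: 0.0119
pos [ 0.494  -0.223   0.1658] t 4.5 q [-0.63  0.5   1.72 -0.01  0.89 -2.08] y-yaw 1.46 xax [ 0.013 -0.019 -1.   ] F [-0.7 -0.9  1.1] M [ 0.02  0.02 -0.01] w 0.0119
shift cm [ 0.66 -4.99 -0.16]
turn -0.0
-0.06612730407456542
```

View pics/f.png

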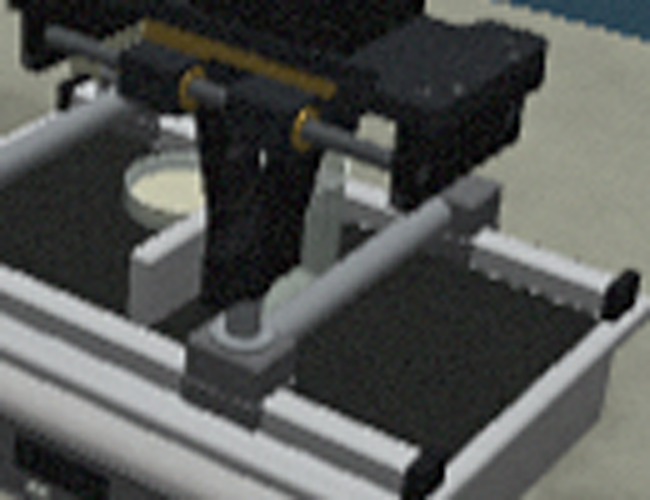

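The rod is close to the beaker, which is upright. From here I'll creep in, watching the force.

```bash
for i in 1; do python3 -m inch '[[[0,0.15,0,0,0.05],[0,0,0,0,0.05]]]'; python3 -m inch '[[[0,0.15,0,0,0.05]]]';python3 -m inch '[[[0,0.1,0,0,0.05]]]'; done | grep -E "pos|ft"
```

```text
position: [0.4941, -0.2213, 0.1658]
ft_force: [0.1, -0.0, 2.0]
position: [0.4942, -0.2202, 0.1657]
ft_force: [-2.0, -2.6, 3.1]
position: [0.4943, -0.2194, 0.1658]
ft_force: [-1.1, -2.3, 1.9]
```

```bash
(python3 -m inch '[[[0,0.1,0,0,0.05]]]';python3 -m inch '[[[0,0.1,0,0,0.05]]]';python3 -m inch '[[[0,0.1,0,0,0.05]]]') | grep -E "pos|ft"
```

```text
position: [0.4943, -0.219, 0.1658]
ft_force: [-3.1, -4.2, 1.7]
position: [0.4943, -0.2188, 0.1658]
ft_force: [-2.4, -4.7, 0.9]
position: [0.4944, -0.2187, 0.1658]
ft_force: [-1.6, -4.5, 1.1]
```

```bash
(python3 -m inch '[[[0,0.2,0,0,0.05]]]';python3 -m inch '[[[0,0.2,0,0,0.05]]]') | grep -E "pos|ft"; python3 -c "
from h import *
a=camera('top')[120:220,210:310,::-1];b=camera('scene')[140:240,240:370,::-1]
cv2.imwrite('pics/g.png',np.hstack([cv2.resize(x,(int(x.shape[1]*3.4),340),interpolation=2) for x in(a,b)]))"
```

```text
position: [0.4944, -0.2183, 0.1658]
ft_force: [-4.6, -8.2, 0.6]
position: [0.4944, -0.2182, 0.1658]
ft_force: [-4.2, -7.7, -0.4]
```

View pics/g.png

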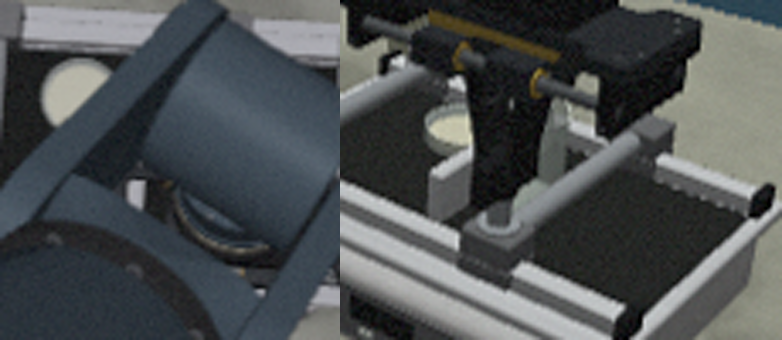

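It's in firm contact: the force grows with the command (about 8 N) and there's no travel. The TCP is about 3 mm ahead of the knob axis and a bit high, so I'll regrip centred and lower before turning.

```bash
python3 -m inch '[[[0,0,0,0,0.25],[0,0,0,0,0.25],[0.5,0,-0.25,0,0.25],[0.3,0,0,0,0.25],[0,0,0,0,0.25]]]';python3 -c "
from h import *
to([.4915,-.2182,.160],-.11)"
```

```text
time: 5.82
position: [0.492, -0.2166, 0.156]
tool_rot: [0.03, 0.701, -0.048, 0.711]
ft_force: [-0.0, -0.6, -0.2]
grip_width: 0.0214
pos [ 0.492  -0.2166  0.156 ] t 5.8167 q [-0.61  0.51  1.74 -0.02  0.86 -2.06] y-yaw 1.459 xax [ 0.012 -0.026 -1.   ] F [-0.  -0.6 -0.2] M [ 0.02 -0.03  0.03] w 0.0214
shift cm [-0.39 -0.17 -0.02]
turn -0.002
```

```bash
python3 -m inch '[[[-0.3,-0.2,0,0,0.25],[0,0,0,0,0.05],[0,0,0,0,0.05],[0,0,0,0,0.05]]]' 30;python3 -c "
from h import *
to([.4915,-.2182,.160],-.11)"; (python3 -m inch '[[[0,0.15,0,0,0.05]]]';python3 -m inch '[[[0,0.15,0,0,0.05]]]';python3 -m inch '[[[0,0.15,0,0,0.05]]]') | grep -E "pos|ft"
```

```text
time: 6.15
position: [0.4912, -0.2184, 0.1584]
tool_rot: [0.03, 0.702, -0.048, 0.71]
ft_force: [-1.9, -4.1, -1.5]
grip_width: 0.0122
pos [ 0.4912 -0.2184  0.1584] t 6.15 q [-0.62  0.51  1.74 -0.02  0.87 -2.07] y-yaw 1.461 xax [ 0.01  -0.026 -1.   ] F [-1.9 -4.1 -1.5] M [-0.28  0.24  0.07] w 0.0122
shift cm [-0.16  0.02  0.03]
turn 0.0
position: [0.4912, -0.2182, 0.1584]
ft_force: [-2.4, -7.0, -2.0]
position: [0.4913, -0.2181, 0.1584]
ft_force: [-2.6, -6.8, -2.0]
position: [0.4912, -0.2181, 0.1584]
ft_force: [-2.0, -5.6, -2.0]
```

Still snug at y = -0.218. I'll turn clockwise (positive about tool x), keeping a slight push toward the fence.

```bash
python3 -m inch '[[[0,0.1,0,0.12,0.05],[0,0.1,-0.02,0.12,0.05],[0,0.1,-0.03,0.12,0.05],[0,0.09,-0.04,0.12,0.05],[0,0.09,-0.05,0.12,0.05]]]';python3 -c "
from h import *
to([.4915,-.2182,.160],-.11)"
```

```text
time: 6.82
position: [0.4913, -0.218, 0.1584]
tool_rot: [0.241, 0.652, -0.265, 0.668]
ft_force: [-1.4, -4.8, -1.9]
grip_width: 0.0116
pos [ 0.4913 -0.218   0.1584] t 6.8167 q [-0.61  0.51  1.74 -0.04  0.86 -1.43] y-yaw 0.839 xax [ 0.008 -0.04  -0.999] F [-1.4 -4.8 -1.9] M [-0.27  0.26  0.05] w 0.0116
shift cm [-0.16 -0.    0.03]
turn -0.621
```

```bash
python3 -m inch '[[[0,0.08,-0.06,0.12,0.05],[0,0.07,-0.07,0.12,0.05],[0,0.06,-0.08,0.12,0.05],[0,0.05,-0.08,0.12,0.05]]]';python3 -c "
from h import *
to([.4915,-.2182,.160],-.11)";python3 -m inch '[[[0,0.04,-0.09,0.08,0.05],[0,0.04,-0.09,0.08,0.05]]]';python3 -c "
from h import *
to([.4915,-.2182,.160],-.11)"
```

```text
time: 7.15
position: [0.4914, -0.2181, 0.1585]
tool_rot: [0.397, 0.566, -0.42, 0.589]
ft_force: [-1.3, -5.1, -1.3]
grip_width: 0.012
pos [ 0.4914 -0.2181  0.1585] t 7.15 q [-0.61  0.51  1.74 -0.04  0.86 -0.92] y-yaw 0.34 xax [ 0.008 -0.046 -0.999] F [-1.3 -5.1 -1.3] M [-0.35  0.28  0.08] w 0.012
shift cm [-0.15  0.01  0.02]
turn -1.121
time: 7.32
position: [0.4913, -0.218, 0.1585]
tool_rot: [0.444, 0.528, -0.467, 0.554]
ft_force: [-1.8, -5.6, -1.0]
grip_width: 0.0115
pos [ 0.4913 -0.218   0.1585] t 7.3167 q [-0.61  0.51  1.74 -0.05  0.86 -0.75] y-yaw 0.171 xax [ 0.007 -0.049 -0.999] F [-1.8 -5.6 -1. ] M [-0.48  0.45  0.07] w 0.0115
shift cm [-0.15  0.01  0.03]
turn -1.29
```

Expected stop is at y-yaw of about 0.09 (shaker yaw -0.072 minus 1.4, plus 90°). I'll continue until the yaw stalls and the moment rises.

```bash
for k in 1; do python3 -m inch '[[[0,0.02,-0.08,0.06,0.05]]]' >/dev/null;python3 -c "
from h import *
to([.4915,-.2182,.160])";python3 -m inch '[[[0,0.02,-0.08,0.06,0.05]]]'>/dev/null;python3 -c "
from h import *
to([.4915,-.2182,.160])";python3 -m inch '[[[0,0.01,-0.08,0.06,0.05]]]'>/dev/null;python3 -c "
from h import *
to([.4915,-.2182,.160])";python3 -m inch '[[[0,0.01,-0.08,0.06,0.05]]]'>/dev/null;python3 -c "
from h import *
to([.4915,-.2182,.160])"; done | grep pos
```

```text
pos [ 0.4913 -0.218   0.1585] t 7.4 q [-0.6   0.51  1.75 -0.05  0.86 -0.68] y-yaw 0.108 xax [ 0.007 -0.05  -0.999] F [-0.1 -4.  -0.9] M [-0.28  0.29  0.09] w 0.0117
pos [ 0.4913 -0.2181  0.1585] t 7.4833 q [-0.6   0.51  1.75 -0.05  0.85 -0.62] y-yaw 0.046 xax [ 0.007 -0.051 -0.999] F [ 0.1 -2.1 -3. ] M [-0.19  0.24  0.6 ] w 0.0122
pos [ 0.4913 -0.218   0.1585] t 7.5667 q [-0.6   0.51  1.75 -0.05  0.85 -0.55] y-yaw -0.014 xax [ 0.006 -0.053 -0.999] F [-0.5 -2.  -1.6] M [-0.34  0.32  0.72] w 0.013
pos [ 0.4913 -0.2178  0.1585] t 7.65 q [-0.6   0.51  1.75 -0.06  0.85 -0.49] y-yaw -0.072 xax [ 0.006 -0.055 -0.998] F [-0.  -1.7 -1.7] M [-0.34  0.18  0.91] w 0.0138
```

Mz jumped from 0.08 to 0.9 N m at the predicted angle and the jaws began to spread, so the knob is on its stop. I'll release and lift.

```bash
python3 -m inch '[[[0,0,0,0,0.35],[0,0,0,0,0.35],[0,0,0,0,0.35],[0,0,0,0,0.35],[-1,0,0,0,0.35],[-2,0,0,0,0.35],[-3,0,0,0,0.35],[-3,0,0,0,0.35]]]';python3 -m inch '[[[-3,0,-2,0,0.35],[0,0,3.5,0,0.35],[0,0,3.5,0,0.35],[0,0,3.5,0,0.35],[0,0,3.5,0,0.35],[0,0,3.5,0,0.35],[0,0,3.5,0,0.35],[0,0,0,0,0.35]]]'; python3 -c "
from h import *
a=camera('top')[110:220,180:325,::-1];b=camera('scene')[145:270,195:375,::-1]
cv2.imwrite('pics/i.png',np.vstack([cv2.resize(a,(396,300),interpolation=2),cv2.resize(b,(396,275),interpolation=2)]))
cv2.imwrite('pics/topf.png',camera('top')[:,:,::-1])"
```

```text
time: 8.32
position: [0.4875, -0.2091, 0.2466]
tool_rot: [-0.506, -0.472, 0.529, -0.491]
ft_force: [0.5, -0.4, -0.2]
grip_width: 0.0302
time: 8.98
position: [0.4822, -0.3984, 0.3053]
tool_rot: [-0.504, -0.468, 0.522, -0.505]
ft_force: [0.2, 0.0, 0.7]
grip_width: 0.0305
```

View pics/i.png

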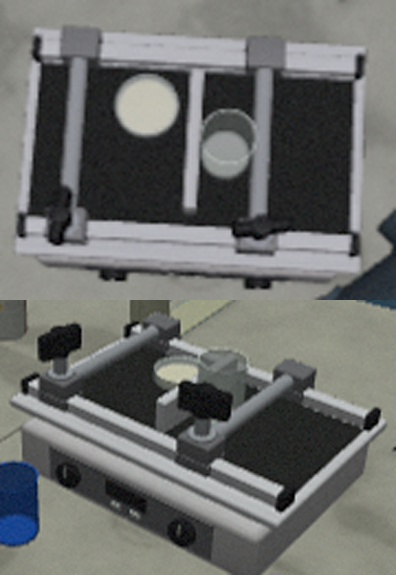

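The picture shows the right knob's wing lying across at crop (234–292, ~229), the beaker upright at (228,145) between fence and rod, and the left knob unchanged. Last, a numeric check.

Run:
```python
from h import *
im=cv2.imread("pics/topf.png");g=im.max(2)
x0,y0=262,188
m=(g[y0:y0+12,x0:x0+28]<38).astype(np.uint8)
n,l,s,c=cv2.connectedComponentsWithStats(m);print(s[1:].tolist(),c[1:].round(1).tolist())
for r in m: print(''.join('.#'[v] for v in r))
i=1+s[1:,4].argmax();ys,xs=np.nonzero(l==i);(cx,cy),_,_=cv2.minAreaRect(np.c_[xs,ys].astype(np.float32))
k=plane("top",(cx+x0,cy+y0),.159);print(k,(k[:2]-[.5804,-.1629])@[.072,.9974])
P=np.array([plane("top",(x+x0,y+y0),.165)[:2] for x,y in zip(xs,ys)]);d=np.linalg.svd(P-P.mean(0))[2][0];print("wing yaw",np.arctan2(d[1],d[0]))
```

```text
[[0, 0, 28, 10, 107], [6, 0, 2, 1, 2], [9, 3, 2, 2, 2], [6, 4, 2, 1, 2]] [[14.0, 3.9], [6.5, 0.0], [9.5, 3.5], [6.5, 4.0]]
####..##........###.########
#####...........#########.##
###..............#########..
#####.....#........#....##..
#####.##.#..............#.##
...##.............##########
...##....#.......#######.#..
...#########...###..........
....#####.#####.............
...........###..............
............................
............................
[ 0.49389155 -0.21960869  0.159     ] -0.06278985929256013
wing yaw -1.5163649399371943
```

```bash
python3 -c "
from rig import robot
print(robot.hand_in(), robot.get_obs()['time'])"
```

```text
the job is handed in; nothing more can be done
the job is handed in; nothing more can be done
```

I slid the right-hand bar, the one on the beaker's side, up against the beaker and locked it, then handed the job in at about 9 s. I moved it by its wing knob until the beaker was held against the fence. I then turned the knob clockwise to its stop, let go and moved the arm clear.

**Bar snug:** during the final push the bar stopped moving while the force rose to about 8 N. The knob stayed at y ≈ -0.218 while I turned it.

**Knob tight:** at about the predicted 1.4 rad the torque jumped from 0.08 to between 0.6 and 0.9 N m, so it is on its stop.

**Last pictures:** the beaker is upright between fence and rod, the wing lies across the bar, and the dish-side bar, its knob and the dish look untouched.

**Checks that were weak or disagreed:**
- The final colour mask merged the knob with nearby dark areas. Its wing angle (-1.52 rad, against about -1.47 expected) and knob distance (62.8 mm) are therefore only rough.
- The arm's own position put the knob about 61.5 mm from my camera estimate of the fence, against the 63–64 mm given. I put this down to the fence estimate being 1–2 mm off, and relied on the contact force instead.

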